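Pry open the sloping blank box and lay a tabbed blank in it

ROBOT

A 6-joint arm with a two-finger parallel gripper is mounted at the origin on the work surface. World frame = base frame: x ahead of the robot, y to its left, z up, the work surface at z = 0. Lengths are in mm, angles in rad, forces in N, time in s.
With the tool pointing down it reaches from about 275 to 1000 mm from the base axis. Payload 8.4 kg.
Tool frame: the origin (TCP) lies midway between the tips of the shut fingers; the grasp point (between the pads) lies 19 mm behind it (arm.grasp_offset is the distance from the TCP to the grasp point, in mm); z points along the fingers, y is the line along which they close (so a half turn about z gives the same grasp; the last joint's range is limited). The gripper opens to 85 mm and grips with 20 to 120 N. Pads are 22 mm wide; open, the fingers measure 114 mm over their backs; the gripper's body (76 mm by 85 mm) begins 54 mm behind the grasp point. The pads swing forward as they close: fully open they stand 13 mm farther back than shut.
Start: joints at [1.264, 0.353, 1.633, -0, 1.155, -0.002], TCP at [187.563, 596.195, 231.281] pointing down, gripper open.
Joint ranges: [-2.63, 2.63], [-0.92, 2.1], [0.06, 2.66], [-1.3, 4.44], [0, 2.69], [-3.02, 3.02]. Speed limits (rad/s): [2.22, 2.22, 2.79, 3.14, 3.14, 3.14].

INTERFACE

Orientations are given as [roll, pitch, yaw] about the fixed x, y, z axes, in that order (R = Rz(yaw) Ry(pitch) Rx(roll)).
In Python, from bench import arm gives the robot as it stands. The module is installed in compiled form; this text tells all that it offers.
- The arm moves only by the tool step_arm, never from a script. Its argument "steps" is a list of rows, each a list of 5 numbers: the shift along the tool's x, y, z in m, then the turn about the tool's z in rad, then the opening, from -1 (shut) to 1 (fully open). A call has 1 to 20 rows; each row is the pose to reach, as a shift and turn from the pose commanded when the call began, along the tool's axes at that moment; what a row does not reach only later rows make up. A row lasts 1/10 s, in which the tool goes at most 50 mm and 8.59 degrees, less where a joint would pass 70% of its speed; a pose out of reach is approached as far as the arm can. A call with a gripper value outside its range is refused whole. The fingers move at their own pace and stop on an object; the grip force is fixed at half the most. Time passes only in rows, so rows that repeat a pose let the fingers close. It gives the time, the measured TCP pose, the force, the opening and the grip force at its end, in the units of the state.
- arm.read_state(): the state, without advancing time (a new reading comes with each control period).
- arm.grab_frame(name): name is "scene" or "top"; returns (picture, depth): 384x512x3 uint8, blue, green, red; 384x512 float32, mm along the optical axis (not along the pixel's ray), 0 where there is no reading.
- arm.camera_info(name): a dict with "fx", "fy", "cx", "cy" (pixels), "D" ([k1, k2, p1, p2, k3] as OpenCV has them; the pictures are not rectified), "extrinsics" (4x4, takes a point from camera to world coordinates). Camera axes: x right, y down, z forward; pixel columns grow to the right and rows downward; lengths in mm; the calibration is good to about 2 mm. A picture is of the moment at which its call begins. camera_info takes no time and is no camera call.
- arm.job_done(): hands the job in; it is judged then, once.
The state is a dict: "time_s": time; "joint_pos": joint angles; "qvel": joint speeds; "tau": joint torques, N m; "eef_pos": TCP position; "tcp_rot": TCP orientation; "contact_force": force on the tool from outside, world axes, zero at the start; "wrist_torque": the same for the moment, N m; "finger_gap": opening from 0.0 (shut) to 1.0 (fully open); "grasp_force": force on a finger pad.
Only numpy, scipy, OpenCV 4.12 (cv2) and the standard library are available. Lean on these libraries where they do the work, as an engineer would, in place of code of your own. Each camera call takes 0.05 s, during which the arm holds its last target. There are 200 camera calls.

TASK

Take the flat-bladed knife from its wooden rest, slide the blade along the slope through the notch of the sloping box until about 2 cm of it is under the closed lid, then lever the lid up and push it back with the blade until it stands past square to the box; only the knife may touch the lid. Lay the knife flat back on its rest, then put the brass blank into the box, flat on the floor with its tab pointing up the slope to the hinge. Set things down rather than dropping them, and leave the drill tube, the bangle and the mallet where they are.

Things in the scene. Friction and masses are not known exactly. Their poses are not given: they have to be found in the camera images.
- box: Dark wooden box, fixed at a 30 degree slope on a wooden stand. Outside 100 (x) x 140 (y) x 45 mm (z). Origin: centre of its underside, 110 mm above the bench. x runs up the slope to the hinge (towards the robot's right, -y, within 20 degrees), y along the hinge, z square to the floor. Front wall (low end) x = -50 to -38 mm, back wall 40 to 50, side walls 8 mm thick.
- box_floor (a point): Centre of the empty box's inner floor, z = 6 mm of the box frame, x = 1. Inside 78 (x) x 124 mm (y), 39 mm deep. The stand keeps under the box (base 130 x 150 mm); nothing stands in front of the notch.
- notch (a point): Middle of the mouth of the notch in the outer face of the box's front wall: an opening 50 mm wide and 6 mm high (z = 39 to 45 mm of the box frame), right under the lid, through the 12 mm wall. A brass sill plate, 50 mm wide, juts out 10 mm below it, top at z = 37. This point is at x = -50, y = 0, z = 42 mm of the box frame.
- lid (a joint): Angle of the plain aluminium lid, 100 x 140 x 3 mm, no handle, flush with the box's faces, hinged on the box's upper end. 0 = shut (underside at z = 45 mm of the box frame), grows as it opens upward, 1.57 = square to the box, stop at 1.95. Stiff hinge: it stays where it is left and takes 1.5 to 3 N near its front edge to move.
- lid_hinge (a point): Middle of the lid's hinge line, at x = 50, y = 0, z = 45 mm of the box frame; the line runs along the box's y.
- lid_edge (a point): Middle of the lid's free edge, at its underside, 100 mm from the hinge; moves with the lid.
- knife: Loose flat-bladed knife, about 70 g: dark wooden handle 18 mm wide, 24 high, x = -55 to 17 mm; brass ferrule 16 wide to x = 27; stiff straight steel blade 18 wide, 2.5 thick, to x = 95, level at z = 12 mm (half the handle's height). Origin: on the handle's flat underside; x points to the tip, z up as it lies on its rest, tip to the right (-y) within 35 degrees.
- blade_tip (a point): Middle of the end of the knife's blade, x = 95, y = 0, z = 12 mm of the knife's frame.
- rest: Fixed wooden slab 190 (x) x 70 (y) x 14 mm (z) on the bench, on which the knife lies. Origin: centre of its underside; x lengthwise.
- blank: Loose brass blank, about 120 g, lying flat on the cork pad: a block 24 (x) x 45 (y) x 14 mm (z) with a tab 16 wide, 8 high, standing 12 mm out of the middle of one long side, at +x. Origin: centre of the block's underside; x points to the tab, z up. The tab points to the right (-y) within 60 degrees. In the box it may slide down against the front wall.
- pad: Fixed square cork pad on the bench, 110 x 110 x 4 mm, on which the blank lies; origin at the centre of its underside.
- drill_tube: Bystander: upright grey plastic drill holder with a yellow cap, 50 mm across, 139 mm tall, origin at the centre of its foot.
- bangle: Bystander: flat steel ring 60 mm across, 9 mm high, lying on the bench, origin at the centre of its underside.
- mallet: Bystander: small hammer lying on the bench; origin under its middle, handle along its x.
There are look-alikes about, which are no part of the job. What is meant by the knife is not turquoise or white, and is the smaller of those in its own colour.

How it is judged:
By the outcome, as a careful person would: the job done as asked, in the order asked, and still so for the second after the job is handed in, with the robot touching nothing.
It also fails if it takes over 72 s, if anything falls off the work surface, if the arm or the gripper's body presses on something with over 40 N, if the wrist force passes 120 N, or if a joint passes its speed limit or range.

## Working session

There is one attempt and no reset: what is moved stays moved. The work goes in short steps, Python scripts to look and compute and a tool call to move; the robot and the scene stay as the last step left them, time stands still between calls to the robot, and variables do not carry over. Pictures are saved under pics/ and viewed, at most 10 in all, crops included, and the job is handed in when it is done.

Besides the shell and the picture viewer there is one more tool, called after "Call:" by a JSON object that holds its "name" and its "arguments", one argument or row to a line. step_arm: Moves the arm, as the interface text tells. Its arguments: {"type":"object","properties":{"steps":{"type":"array","items":{"type":"array","items":{"type":"number"}}}},"required":["steps"]}

```bash
mkdir -p pics
cat > h.py <<'E'
import numpy as np, cv2
from scipy.spatial.transform import Rotation as R
from bench import arm
def grab(n):
    im,d=arm.grab_frame(n); np.savez(f'{n}.npz',im=im,d=d); return im,d
def load(n):
    z=np.load(f'{n}.npz'); return z['im'],z['d']
def cam(n):
    c=arm.camera_info(n); K=np.array([[c['fx'],0,c['cx']],[0,c['fy'],c['cy']],[0,0,1]]); return K,np.array(c['D'],float),np.array(c['extrinsics'])
def rays(n,px):
    K,D,E=cam(n); p=cv2.undistortPoints(np.array(px,float).reshape(-1,1,2),K,D).reshape(-1,2)
    return E[:3,3], np.c_[p,np.ones(len(p))]@E[:3,:3].T
def onz(n,px,z):
    o,r=rays(n,px); return o+r*((z-o[2])/r[:,2])[:,None]
def cloud(n,d):
    h,w=d.shape; u,v=np.meshgrid(np.arange(w),np.arange(h)); o,r=rays(n,np.c_[u.ravel(),v.ravel()])
    return (o+r*d.reshape(-1,1)).reshape(h,w,3)
E
python3 - <<'E'
from h import *
for n in('scene','top'):
    im,d=grab(n); cv2.imwrite(f'pics/{n}0.png',cv2.resize(im,(800,600)))
    K,D,E=cam(n); print(n,K[0,0],D,E.round(2))
print(arm.read_state(),arm.grasp_offset)
E
```

```text
scene 489.6205445719101 [0.01658852 0.         0.         0.         0.        ] [[ 5.70000e-01  7.20000e-01 -4.00000e-01  9.68490e+02]
 [ 8.20000e-01 -5.00000e-01  2.80000e-01 -3.56130e+02]
 [ 1.00000e-02 -4.90000e-01 -8.70000e-01  1.13911e+03]
 [ 0.00000e+00  0.00000e+00  0.00000e+00  1.00000e+00]]
top 356.8890706829817 [-0.01977196  0.          0.          0.          0.        ] [[-2.00000e-02 -9.80000e-01  2.10000e-01  2.36710e+02]
 [-1.00000e+00  2.00000e-02  0.00000e+00 -2.68000e+00]
 [-0.00000e+00 -2.10000e-01 -9.80000e-01  1.22004e+03]
 [ 0.00000e+00  0.00000e+00  0.00000e+00  1.00000e+00]]
{'time_s': 0.1, 'joint_pos': array([ 1.26358363e+00,  3.53583559e-01,  1.63404992e+00,  2.77359319e-05,
        1.15519858e+00, -2.41046508e-03]), 'qvel': array([-9.59091635e-04, -1.88668612e-03, -3.11732112e-03, -7.26506616e-05,
        1.69727392e-03, -1.57994535e-04]), 'tau': array([ 9.51271577e-04, -6.06358480e+01, -3.42818785e+01,  3.92224808e-05,
        4.03857252e-03, -1.19907593e-06]), 'eef_pos': array([187.43584935, 595.79046146, 230.63804874]), 'tcp_rot': array([-3.14035331e+00, -2.83484791e-05,  2.83677919e+00]), 'contact_force': array([ 0.4881744 , -0.32405541, -0.17099237]), 'wrist_torque': array([ 0.00202527, -0.05303603,  0.00668708]), 'grasp_force': 0.0, 'finger_gap': 0.9995058632153999} 18.700000000000003
```

View pics/scene0.png

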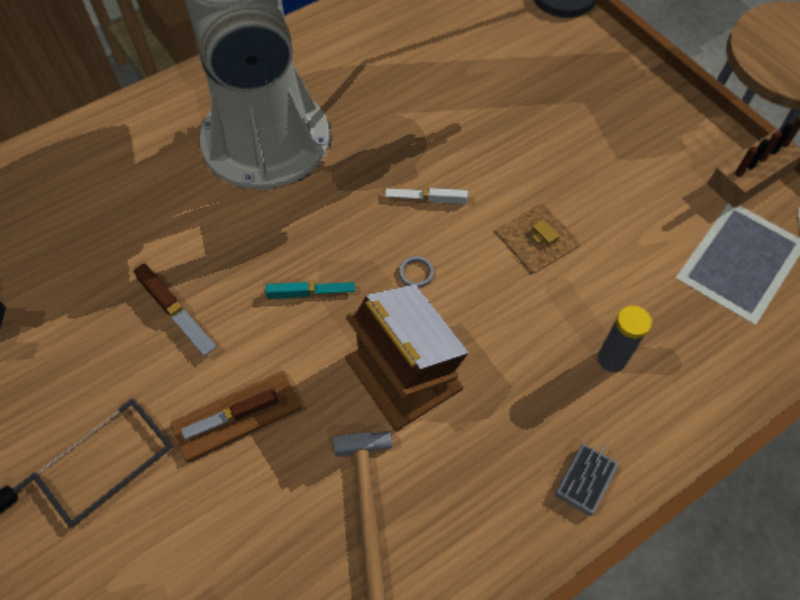

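View pics/top0.png

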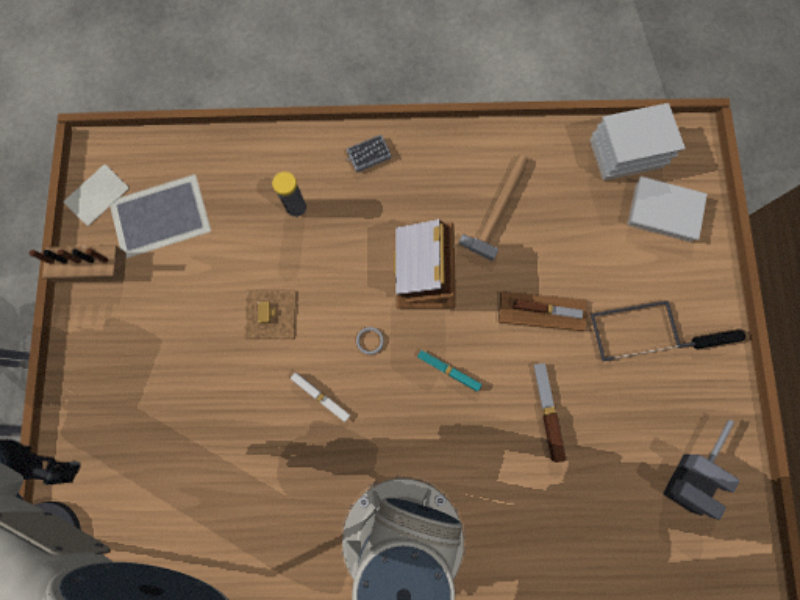

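The scene picture shows the box with its closed lid at (415,325), and brass hinges on the right side. A knife lies on a wooden rest at (235,415), with the blank on its pad at (540,235).

There are four knives in the top view: white (320,397), turquoise (450,370), large brown (548,410) and small brown on the rest (545,308). The small brown one fits, because it is not turquoise or white and is the smaller of the two brown ones. I'll confirm it in an enlarged crop and measure.

```bash
cat > m.py <<'E'
from h import *
def rect(P):
    c,s,a=cv2.minAreaRect(P.astype(np.float32)); b=cv2.boxPoints((c,s,a))
    return np.round(c,1),np.round(s,1),round(a,1),b.round(1).tolist()
out=[]
for n,box in(('scene',(100,225,250,310)),('top',(300,180,380,215))):
    im,d=load(n); C=cloud(n,d); hsv=cv2.cvtColor(im,cv2.COLOR_BGR2HSV); H,S,V=[hsv[...,i].astype(int) for i in range(3)]
    ok=d>0
    print(n,'bench z',np.median(C[...,2][ok&(abs(C[...,0]-450)<150)&(abs(C[...,1])<300)]).round(1))
    # lid: bright low saturation above 100mm
    m=ok&(S<60)&(V>120)&(C[...,2]>90)&(C[...,2]<260)&(abs(C[...,0]-450)<150)&(abs(C[...,1])<200)
    k,l,st,_=cv2.connectedComponentsWithStats(m.astype(np.uint8)); i=1+st[1:,4].argmax(); P=C[l==i]
    c=np.median(P,0); _,_,Vt=np.linalg.svd(P-c); nv=Vt[2]*np.sign(Vt[2,2]); e=abs((P-c)@nv)<4;P=P[e];c=P.mean(0);_,_,Vt=np.linalg.svd(P-c); nv=Vt[2]*np.sign(Vt[2,2])
    print('lid n',nv.round(3),'tilt',np.degrees(np.arccos(nv[2])).round(2),'az',np.degrees(np.arctan2(-nv[1],-nv[0])).round(1),'c',c.round(1),len(P))
    # corners
    cs=cv2.findContours((l==i).astype(np.uint8),cv2.RETR_EXTERNAL,cv2.CHAIN_APPROX_NONE)[0][0]
    r=cv2.boxPoints(cv2.minAreaRect(cs)) ; ap=cv2.approxPolyDP(cs,6,True)[:,0]; 
    o,ry=rays(n,ap); X=o+ry*(((c-o)@nv)/(ry@nv))[:,None]; print('lid poly',[list(map(float,x)) for x in X.round(1)])
    # knife blade on the rest
    near=ok&(C[...,2]>15)&(C[...,2]<60)&(abs(C[...,0]-C0[0])<130)&(abs(C[...,1]-C0[1])<130) if 0 else None
    x0,y0,x1,y1=box
    sub=np.zeros(d.shape,bool); sub[y0:y1,x0:x1]=1
    bl=sub&(S<50)&(V>110); k,l,st,ce=cv2.connectedComponentsWithStats(bl.astype(np.uint8)); i=1+st[1:,4].argmax(); v,u=np.nonzero(l==i)
    W=onz(n,np.c_[u,v],27); print('blade',rect(W[:,:2]),'px',ce[i].round())
    # rest footprint by height
    rs=sub&ok&(C[...,2]>9)&(C[...,2]<19); print('rest',rect(onz(n,np.argwhere(rs)[:,::-1],14)[:,:2]) if rs.any() else 0)
    hd=sub&(C[...,2]>30)&(C[...,2]<48); v,u=np.nonzero(hd); print('handle',len(u),rect(onz(n,np.c_[u,v],38)[:,:2]))
    # blank brass
    yb=(318,130,375,178) if n=='scene' else (155,184,192,220)
    sub[:]=0; sub[yb[1]:yb[3],yb[0]:yb[2]]=1
    br=sub&(S>120)&(V>110)&(H>15)&(H<32); k,l,st,ce=cv2.connectedComponentsWithStats(br.astype(np.uint8)); 
    for j in range(1,k):
        if st[j,4]>30: v,u=np.nonzero(l==j); print('brass',st[j,4],ce[j].round(1),rect(onz(n,np.c_[u,v],16)[:,:2]))
    hb=sub&ok&(C[...,2]>13)&(C[...,2]<26); v,u=np.nonzero(hb); print('blockhi',len(u),rect(onz(n,np.c_[u,v],18)[:,:2]))
    crops=[im[y0:y1,x0:x1],im[yb[1]:yb[3],yb[0]:yb[2]]]
    out+= [cv2.resize(x,(400,300)) for x in crops]
cv2.imwrite('pics/crops.png',np.vstack([np.hstack(out[:2]),np.hstack(out[2:])]))
E
python3 m.py
```

```text
scene bench z 0.4
lid n [0.009 0.505 0.863] tilt 30.33 az -91.0 c [547.1 -40.8 150.7] 1206
lid poly [[493.5, -82.7, 175.7], [583.9, -84.9, 176.1], [600.4, -0.6, 126.6], [494.2, 0.9, 126.8]]
blade (array([ 465.9, -371.5]), array([61.5, 16.3]), 79.9, [[452.3999938964844, -400.3999938964844], [468.5, -403.20001220703125], [479.29998779296875, -342.70001220703125], [463.20001220703125, -339.79998779296875]]) px [129. 272.]
rest (array([ 499.1, -258.9]), array([359.2, 210.5]), 48.4, [[301.1000061035156, -323.20001220703125], [458.3999938964844, -463.0], [697.0, -194.60000610351562], [539.7000122070312, -54.70000076293945]])
handle 336 (array([ 557.7, -259.9]), array([306.1, 156.9]), 80.1, [[454.0, -397.20001220703125], [608.5999755859375, -424.20001220703125], [661.2999877929688, -122.5999984741211], [506.70001220703125, -95.5999984741211]])
brass 887 [346.3 151.3] (array([490.5, 277.9]), array([155.5, 154.1]), 48.6, [[381.29998779296875, 270.6000061035156], [496.79998779296875, 168.60000610351562], [599.7000122070312, 285.20001220703125], [484.20001220703125, 387.1000061035156]])
brass 4
[... 1199 characters left out ...]
1999969482422], [448.6000061035156, -221.3000030517578]])
handle 165 (array([ 473.3, -326.7]), array([146.7,  19.5]), 79.9, [[450.8999938964844, -397.20001220703125], [470.1000061035156, -400.6000061035156], [495.70001220703125, -256.20001220703125], [476.5, -252.8000030517578]])
brass 90 [168.  199.3] (array([482.8, 296.3]), array([45.6, 20.8]), 1.5, [[459.70001220703125, 306.0], [460.29998779296875, 285.29998779296875], [505.79998779296875, 286.5], [505.29998779296875, 307.29998779296875]])
blockhi 99 (array([484. , 288.9]), array([43.2, 34.6]), 1.4, [[462.0, 305.70001220703125], [462.8999938964844, 271.1000061035156], [506.0, 272.20001220703125], [505.20001220703125, 306.79998779296875]])
```

View pics/crops.png

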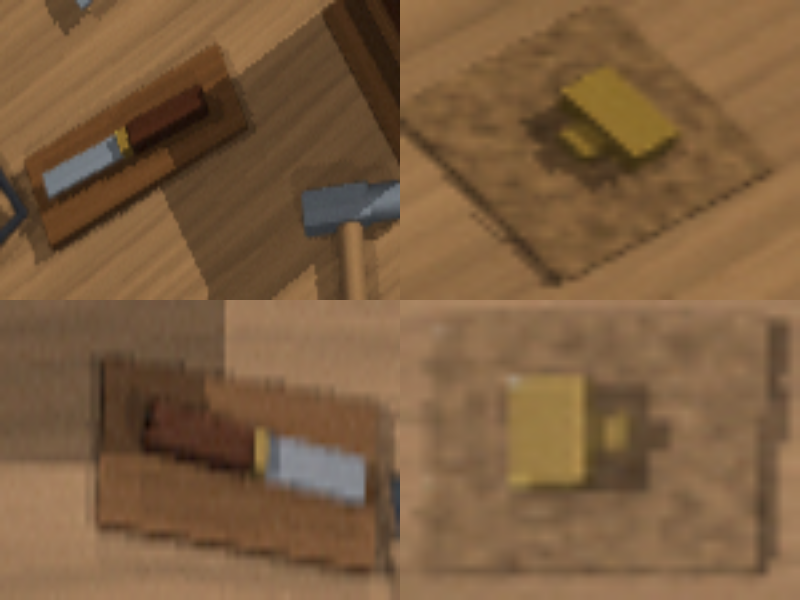

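The crop confirms it: the dark-brown-handled, brass-ferruled small knife lies on the rest with its tip to -y, and the blank's tab points right. My lid mask was cut off at x=600, so I'll redo that and compute the first move.

```bash
sed -i 's/abs(C\[...,0\]-450)<150)&(abs(C\[...,1\])<200)/abs(C[...,0]-500)<200)\&(abs(C[...,1])<200)/' m.py; python3 m.py | grep -E 'lid|^scene|^top'
cat >> h.py <<'E'
def go(x,y,z,psi,st=None):
    s=st or arm.read_state(); p=np.array(s['eef_pos']); q=s['tcp_rot']; Rm=R.from_euler('xyz',q).as_matrix()
    d=Rm.T@(np.array([x,y,z])-p)/1000; a=(q[2]-np.radians(psi)+np.pi)%(2*np.pi)-np.pi
    print('shift',d.round(4),'turn',round(a,3))
E
python3 -c "
from h import *
go(479.1,-296.6,231,80.2);go(479.1,-296.6,17.5,80.2)"
```

```text
scene bench z 0.4
lid n [0.01  0.505 0.863] tilt 30.34 az -91.1 c [563.6 -41.  150.6] 1582
lid poly [[493.5, -82.7, 175.7], [629.8, -85.5, 175.9], [631.1, -0.7, 126.3], [494.2, 0.9, 126.8]]
top bench z 1.8
lid n [0.01  0.501 0.865] tilt 30.06 az -91.2 c [559.8 -40.1 152. ] 1118
lid poly [[629.3, -84.8, 177.0], [629.1, -0.9, 128.5], [493.5, 1.9, 128.4], [489.3, -82.6, 177.4]]
shift [-5.460e-01 -7.637e-01  6.000e-04] turn 1.437
shift [-0.546  -0.7635  0.2141] turn 1.437
```

Call:
{"name": "step_arm", "arguments": {
  "steps": [
    [-0.027,-0.038,0,0.07,1],
    [-0.055,-0.076,0,0.14,1],
    [-0.082,-0.115,0,0.22,1],
    [-0.11,-0.153,0,0.29,1],
    [-0.137,-0.191,0,0.36,1],
    [-0.164,-0.229,0,0.43,1],
    [-0.191,-0.267,0,0.5,1],
    [-0.218,-0.305,0,0.57,1],
    [-0.246,-0.344,0,0.65,1],
    [-0.273,-0.382,0,0.72,1],
    [-0.3,-0.42,0,0.79,1],
    [-0.328,-0.458,0,0.86,1],
    [-0.355,-0.496,0,0.93,1],
    [-0.382,-0.535,0,1.0,1],
    [-0.41,-0.573,0,1.08,1],
    [-0.437,-0.611,0,1.15,1],
    [-0.464,-0.649,0,1.22,1],
    [-0.491,-0.687,0,1.29,1],
    [-0.52,-0.726,0,1.37,1],
    [-0.546,-0.7637,0.03,1.437,1]
  ]
}}

```text
time_s: 2.1
eef_pos: [480.5, -296.1, 206.4]
tcp_rot: [3.136, 0.002, 1.396]
contact_force: [1.7, 0.1, 0.3]
finger_gap: 1.005
grasp_force: 0.0
```

```bash
python3 -c "
from h import *
s=arm.read_state();print(s['time_s'],s['eef_pos'],s['tcp_rot'],s['joint_pos'].round(2))
go(479.1,-296.6,17.5,80.2)"
```

```text
2.1 [ 480.50246157 -296.1009132   206.39030091] [3.13560499e+00 2.43480497e-03 1.39593795e+00] [-0.55  0.28  1.79 -0.    1.06 -0.38]
shift [-0.0003 -0.0024  0.1889] turn -0.004
```

Call:
{"name": "step_arm", "arguments": {
  "steps": [
    [0,0,0.04,0,1],
    [0,0,0.08,0,1],
    [0,0,0.12,0,1],
    [0,0,0.15,0,1],
    [0,0,0.17,0,1],
    [0,0,0.18,0,1],
    [0,0,0.1835,0,1],
    [0,0,0.1835,0,1],
    [0,0,0.1835,0,-1],
    [0,0,0.1835,0,-1],
    [0,0,0.1835,0,-1],
    [0,0,0.1835,0,-1],
    [0,0,0.1835,0,-1],
    [0,0,0.1835,0,-1],
    [0,0,0.1835,0,-1],
    [0,0,0.1835,0,-1]
  ]
}}

```text
time_s: 3.7
eef_pos: [478.5, -292.6, 21.0]
tcp_rot: [3.141, 0.0, 1.4]
contact_force: [-0.6, 0.4, 6.1]
finger_gap: 0.197
grasp_force: 59.9
```

Call:
{"name": "step_arm", "arguments": {
  "steps": [
    [0,0,-0.02,0,-1],
    [0,0,-0.05,0,-1],
    [0,0,-0.1,0,-1],
    [0,0,-0.15,0,-1],
    [0,0,-0.2,0,-1],
    [0.03,0,-0.22,0,-1],
    [0.07,0.003,-0.22,-0.03,-1],
    [0.12,0.005,-0.22,-0.06,-1],
    [0.165,0.007,-0.22,-0.09,-1],
    [0.21,0.009,-0.22,-0.12,-1],
    [0.255,0.011,-0.22,-0.153,-1],
    [0.3,0.013,-0.22,-0.153,-1],
    [0.34,0.014,-0.22,-0.153,-1],
    [0.38,0.015,-0.22,-0.153,-1],
    [0.413,0.016,-0.21,-0.153,-1],
    [0.413,0.016,-0.19,-0.153,-1],
    [0.413,0.016,-0.16,-0.153,-1],
    [0.413,0.016,-0.14,-0.153,-1],
    [0.413,0.016,-0.129,-0.153,-1],
    [0.413,0.016,-0.129,-0.153,-1]
  ]
}}

```text
time_s: 5.7
eef_pos: [563.0, 111.7, 148.0]
tcp_rot: [-3.139, 0.001, 1.553]
contact_force: [-0.1, -0.2, -0.3]
finger_gap: 0.194
grasp_force: 59.0
```

```bash
python3 -c "
from h import *
s=arm.read_state();print(s['time_s'],s['eef_pos'],s['tcp_rot'])
a,_=grab('scene');b,_=grab('top')
print(cam('scene')[0],cam('top')[0])
cv2.imwrite('pics/k1.png',np.hstack([cv2.resize(a[150:300,180:330],(400,400)),cv2.resize(b[120:220,220:320],(400,400))]))"
```

```text
5.7 [563.04851663 111.66666644 147.97024617] [-3.13878174e+00  6.11813963e-04  1.55274984e+00]
[[489.62054457   0.         258.64736354]
 [  0.         489.62054457 192.51197153]
 [  0.           0.           1.        ]] [[356.88907068   0.         254.58976511]
 [  0.         356.88907068 194.83096133]
 [  0.           0.           1.        ]]
```

View pics/k1.png

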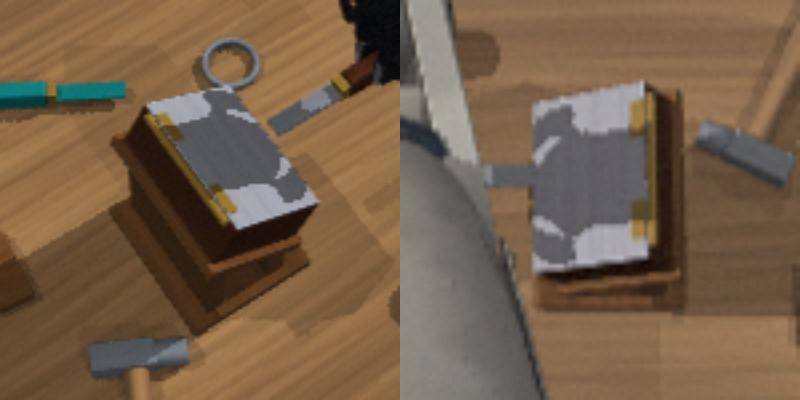

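Left (scene): the knife is held level, its tip at about scene pixel (283,198), just in front of the lid. Right (top): the blade meets the lid edge at about (253,164), near the middle of the lid. Now measuring the blade.

```bash
cat > blade.py <<'E'
from h import *
def blade(roi,n='scene',zr=(60,260)):
    im,d=load(n); C=cloud(n,d); hsv=cv2.cvtColor(im,cv2.COLOR_BGR2HSV)
    x0,y0,x1,y1=roi; m=np.zeros(d.shape,np.uint8); m[y0:y1,x0:x1]=1
    m&=((hsv[...,1]<70)&(hsv[...,2]>70)&(d>0)&(C[...,2]>zr[0])&(C[...,2]<zr[1])).astype(np.uint8)
    k,l,st,ce=cv2.connectedComponentsWithStats(m); i=1+st[1:,4].argmax(); P=C[l==i]; z=P[:,2]
    c=np.median(P,0); P=P[np.linalg.norm(P-c,axis=1)<60]; c=P.mean(0); _,sv,Vt=np.linalg.svd(P-c); v=Vt[0]*np.sign(-Vt[0,1]); t=(P-c)@v
    print(len(P),'c',c.round(1),'dir',v.round(3),'pitch',np.degrees(np.arcsin(v[2])).round(1),'az',np.degrees(np.arctan2(v[1],v[0])).round(1),'tip',(c+v*t.max()).round(1),'len',np.ptp(t).round(1))
E
python3 -c "
from blade import *
blade((279,178,310,204)); s=arm.read_state();print(s['eef_pos'])"
```

```text
204 c [563.   33.1 153.5] dir [-0.015 -1.    -0.004] pitch -0.2 az -90.8 tip [562.5  -1.4 153.4] len 69.1
[564.5289135  111.87662391 150.01120349]
```

Call:
{"name": "step_arm", "arguments": {
  "steps": [
    [0.002,0,0.01,0,-1],
    [0.002,0,0.022,0,-1],
    [0.002,0,0.03,0,-1],
    [0.002,0,0.033,0,-1],
    [0.002,0,0.036,0,-1],
    [0.002,0,0.039,0,-1],
    [0.0018,0,0.042,0,-1],
    [0.0016,0,0.045,0,-1],
    [0.0014,0,0.048,0,-1],
    [0.0014,0,0.048,0,-1]
  ]
}}

```text
time_s: 6.8
eef_pos: [564.9, 114.2, 101.8]
tcp_rot: [3.14, -0.001, 1.553]
contact_force: [0.4, 6.7, 4.4]
finger_gap: 0.195
grasp_force: 59.9
```

```bash
python3 -c "
from blade import *
a,_=grab('scene'); blade((279,178,310,214)); s=arm.read_state();print(s['eef_pos'],s['contact_force'],s['wrist_torque'])
cv2.imwrite('pics/k2.png',cv2.resize(a[170:230,250:330],(800,600)))"
```

```text
259 c [568.9  21.9 119.3] dir [ 0.204 -0.933  0.296] pitch 17.2 az -77.7 tip [580.  -28.8 135.4] len 102.9
[564.90268544 114.15383798 101.88187439] [0.21761486 6.21832321 5.38823989] [ 0.37939454  0.01808379 -0.08381901]
```

View pics/k2.png

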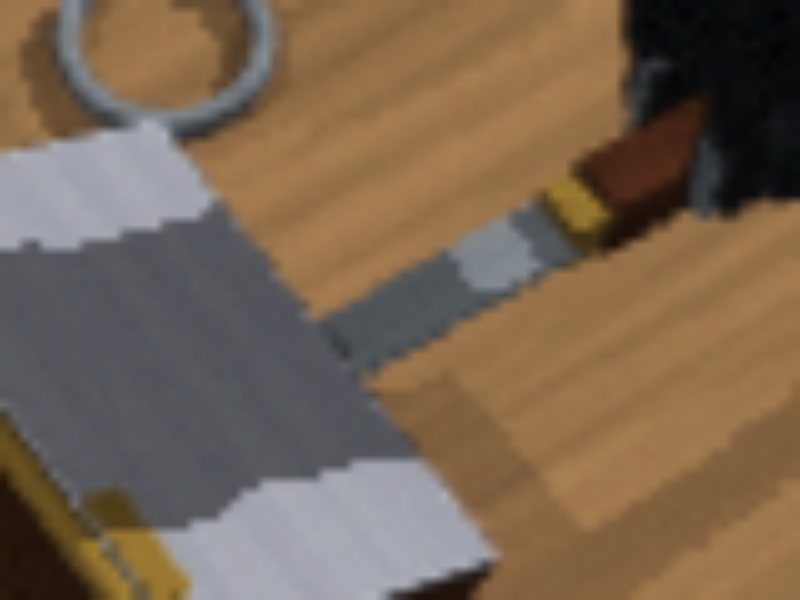

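Call:
{"name": "step_arm", "arguments": {
  "steps": [
    [0.002,0,0,0,-1],
    [0.0015,0,0.004,0,-1],
    [0.001,0,0.008,0,-1],
    [0.0,0,0.012,0,-1],
    [-0.001,0,0.016,0,-1],
    [-0.002,0,0.02,0,-1],
    [-0.003,0,0.024,0,-1],
    [-0.0045,0,0.028,0,-1],
    [-0.006,0,0.032,0,-1],
    [-0.0075,0,0.036,0,-1],
    [-0.009,0,0.04,0,-1],
    [-0.0108,0,0.043,0,-1],
    [-0.0125,0,0.0455,0,-1],
    [-0.0125,0,0.0455,0,-1]
  ]
}}

```text
time_s: 8.25
eef_pos: [563.7, 100.8, 55.3]
tcp_rot: [-3.141, -0.0, 1.552]
contact_force: [1.4, 6.4, 1.7]
finger_gap: 0.198
grasp_force: 61.8
```

```bash
python3 -c "
from blade import *
a,_=grab('scene'); blade((287,170,310,208)); s=arm.read_state();print(s['eef_pos'],s['contact_force'],s['wrist_torque'])
cv2.imwrite('pics/k3.png',cv2.resize(a[170:230,250:330],(800,600)))"
```

```text
85 c [563.7  35.8  96.4] dir [ 0.056 -0.857  0.513] pitch 30.9 az -86.3 tip [565.2  12.6 110.3] len 52.8
[563.71180568 100.78977095  55.37154512] [0.18144792 5.54876297 1.74390407] [ 0.38587563 -0.061879    0.07146962]
```

View pics/k3.png

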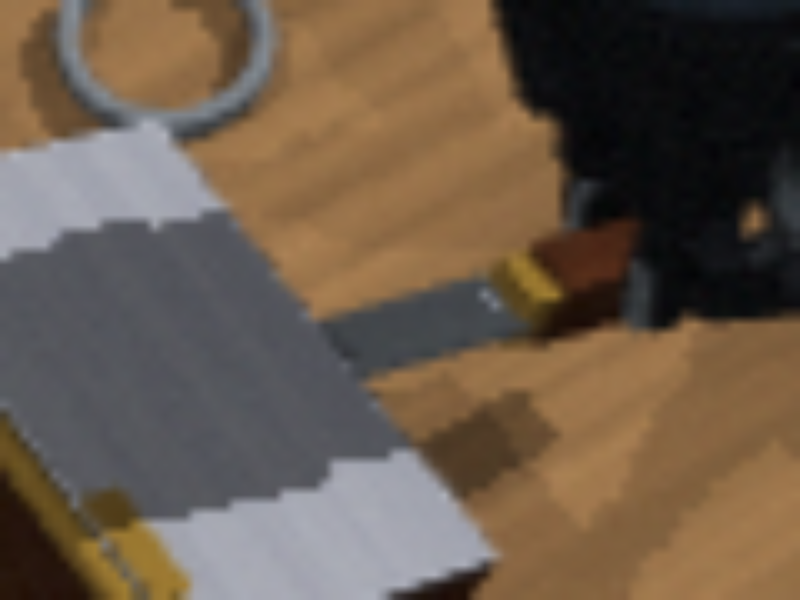

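Call:
{"name": "step_arm", "arguments": {
  "steps": [
    [0.0018,0,0.001,0,-1],
    [0.0035,0,0.002,0,-1],
    [0.0045,0,0.0004,0,-1],
    [0.0054,0,-0.0013,0,-1],
    [0.0054,0,-0.0013,0,-1],
    [0.0037,0,-0.0023,0,-1],
    [0.0019,0,-0.0033,0,-1],
    [0.0002,0,-0.0043,0,-1],
    [-0.0015,0,-0.0053,0,-1],
    [-0.0015,0,-0.0053,0,-1]
  ]
}}

```text
time_s: 9.3
eef_pos: [564.0, 99.0, 61.4]
tcp_rot: [3.141, 0.0, 1.552]
contact_force: [0.1, 0.1, -1.2]
finger_gap: 0.196
grasp_force: 61.3
```

Call:
{"name": "step_arm", "arguments": {
  "steps": [
    [-0.0017,0,-0.001,0,-1],
    [-0.0035,0,-0.002,0,-1],
    [-0.0052,0,-0.003,0,-1],
    [-0.007,0,-0.004,0,-1],
    [-0.0087,0,-0.005,0,-1],
    [-0.0104,0,-0.006,0,-1],
    [-0.0122,0,-0.007,0,-1],
    [-0.0139,0,-0.008,0,-1],
    [-0.0139,0,-0.008,0,-1]
  ]
}}

```text
time_s: 10.2
eef_pos: [563.7, 85.2, 69.3]
tcp_rot: [3.141, 0.0, 1.553]
contact_force: [-0.1, 0.1, 0.4]
finger_gap: 0.194
grasp_force: 61.3
```

```bash
python3 -c "
from blade import *
a,_=grab('scene'); blade((285,165,305,208)); s=arm.read_state();print(s['eef_pos'],s['contact_force'],s['wrist_torque'])
b,_=grab('top')
cv2.imwrite('pics/k4.png',np.hstack([cv2.resize(a[150:250,220:320],(400,400)),cv2.resize(b[120:220,220:320],(400,400))]))"
```

```text
70 c [563.9  24.5 107.2] dir [ 0.155 -0.847  0.509] pitch 30.6 az -79.7 tip [569.1  -4.1 124.4] len 57.0
[563.6490106   85.28985153  69.24308103] [ 0.51514879  0.36100841 -0.33365594] [ 0.02848222 -0.01533492  0.01994957]
```

View pics/k4.png

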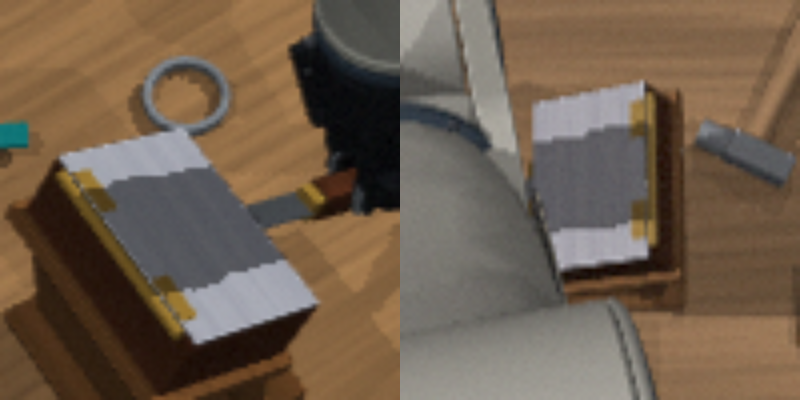

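```bash
cat >> h.py <<'E'
a_=np.radians(-91); U=np.array([np.cos(a_),np.sin(a_),0]); UP=np.array([0,0,1.]); BO=np.array([561.5,-65.2,110])
XB=.866*U+.5*UP; ZB=-.5*U+.866*UP; YB=np.cross(ZB,XB)
def box(P): return (np.atleast_2d(P)-BO)@np.c_[XB,YB,ZB]
E
python3 -c "
from h import *
im,d=load('scene'); print(d[195:208:3,285:306:4]); 
o,r=rays('scene',[[299,199],[297,200.5],[282,203],[283,203],[284,204]]); 
t=((BO+43*ZB-o)@ZB)/(r@ZB); print(box(o+r*t[:,None]).round(1))
h=cv2.cvtColor(im,cv2.COLOR_BGR2HSV)
print([tuple(map(int,h[y,x])) for x,y in zip(range(280,305,2),np.linspace(203.5,198,13).round().astype(int))])
C=cloud('scene',d); print(box(C[201,[286,288,290,292,294]]).round(1))"
```

```text
[[1297.6846 1299.5702 1303.9733 1299.452  1190.2728 1194.1011]
 [1303.1139 1296.2031 1181.913  1178.5948 1182.2491 1189.8019]
 [1165.7172 1174.4163 1175.5564 1179.5162 1183.5527 1199.3075]
 [1157.284  1166.734  1171.7614 1190.2224 1203.4575 1289.1245]
 [1138.7684 1284.5681 1284.3816 1283.9615 1281.6691 1284.7567]]
[[-1.128e+02  1.000e-01  4.300e+01]
 [-1.032e+02  2.600e+00  4.300e+01]
 [-5.400e+01 -2.000e+00  4.300e+01]
 [-5.680e+01 -1.200e+00  4.300e+01]
 [-5.740e+01  2.100e+00  4.300e+01]]
[(110, 25, 91), (109, 25, 81), (105, 21, 72), (101, 28, 74), (103, 24, 75), (103, 24, 75), (99, 23, 77), (103, 24, 73), (21, 162, 85), (21, 177, 154), (23, 169, 169), (10, 186, 81), (9, 173, 81)]
[[-71.7  -5.2  41.4]
 [-76.2  -3.1  42.5]
 [-79.1  -0.2  45. ]
 [-89.9  -1.1  40.8]
 [-91.8   2.3  44.2]]
```

The blade is under the lid with roughly 17 mm inside. I'll push in 3 mm more and start lifting along the lid's arc to about 20°.

Call:
{"name": "step_arm", "arguments": {
  "steps": [
    [-0.0013,0,-0.0008,0,-1],
    [-0.0026,0,-0.0015,0,-1],
    [-0.0026,0,-0.0015,0,-1],
    [-0.002,0,-0.0022,0,-1],
    [-0.0017,0,-0.003,0,-1],
    [-0.0005,0,-0.005,0,-1],
    [0.0005,0,-0.007,0,-1],
    [0.0015,0,-0.0092,0,-1],
    [0.0029,0,-0.0124,0,-1],
    [0.0042,0,-0.0156,0,-1],
    [0.0053,0,-0.019,0,-1],
    [0.0063,0,-0.0223,0,-1],
    [0.0071,0,-0.0257,0,-1],
    [0.0078,0,-0.0291,0,-1],
    [0.0078,0,-0.0291,0,-1]
  ]
}}

```text
time_s: 11.8
eef_pos: [563.9, 93.3, 98.8]
tcp_rot: [3.141, -0.0, 1.553]
contact_force: [-1.0, 0.3, -2.4]
finger_gap: 0.194
grasp_force: 61.2
```

```bash
cat > look.py <<'E'
from blade import *
import sys
def look(name,h=(150,250,220,320)):
    a,da=grab('scene'); C=cloud('scene',da); hs=cv2.cvtColor(a,cv2.COLOR_BGR2HSV)
    B=(C-BO)@np.c_[XB,YB,ZB]
    m=(da>0)&(hs[...,1]<70)&(abs(B[...,1])<75)&(abs(B[...,1])>25)&(B[...,2]>42)&(B[...,2]<160)&(B[...,0]>-60)&(B[...,0]<110)
    k,l,st,_=cv2.connectedComponentsWithStats(m.astype(np.uint8)); 
    for i in 1+np.argsort(-st[1:,4])[:2]:
        P=B[l==i][:,[0,2]]
        if len(P)>60:
            c=np.median(P,0); _,_,V=np.linalg.svd(P-c); v=V[0]*np.sign(V[0,1]+1e-9); print('lid px',len(P),'angle',(180-np.degrees(np.arctan2(v[1],v[0]))).round(1),'c',c.round(1))
    s=arm.read_state(); print(s['time_s'],s['eef_pos'].round(1),s['contact_force'].round(1),s['wrist_torque'].round(2))
    cv2.imwrite(f'pics/{name}.png',cv2.resize(a[h[0]:h[1],h[2]:h[3]],(600,600)))
    return B
E
python3 -c "
from look import *
look('l1'); blade((285,150,320,208))"
```

```text
lid px 710 angle 19.7 c [ 2.2 64.9]
lid px 627 angle 19.9 c [ 0.7 65.1]
11.85 [563.9  93.2  98.6] [-0.6  0.  -1.9] [ 0.05  0.04 -0.08]
174 c [575.6  15.3 150.7] dir [ 0.467 -0.71   0.527] pitch 31.8 az -56.7 tip [591.1  -8.2 168.2] len 84.5
```

Call:
{"name": "step_arm", "arguments": {
  "steps": [
    [0.0005,0,-0.0045,0,-1],
    [0.001,0,-0.009,0,-1],
    [0.0012,0,-0.0139,0,-1],
    [0.0006,0,-0.0192,0,-1],
    [-0.0001,0,-0.0244,0,-1],
    [-0.0007,0,-0.0295,0,-1],
    [-0.0015,0,-0.0346,0,-1],
    [-0.0033,0,-0.0396,0,-1],
    [-0.0053,0,-0.0445,0,-1],
    [-0.0073,0,-0.0492,0,-1],
    [-0.0095,0,-0.0539,0,-1],
    [-0.0124,0,-0.0583,0,-1],
    [-0.0155,0,-0.0626,0,-1],
    [-0.0188,0,-0.0667,0,-1],
    [-0.0222,0,-0.0705,0,-1],
    [-0.0256,0,-0.0736,0,-1],
    [-0.0292,0,-0.0766,0,-1],
    [-0.0329,0,-0.0794,0,-1],
    [-0.0329,0,-0.0794,0,-1]
  ]
}}

```text
time_s: 13.75
eef_pos: [563.5, 59.8, 178.2]
tcp_rot: [3.141, 0.0, 1.553]
contact_force: [0.4, 0.3, -1.3]
finger_gap: 0.195
grasp_force: 61.3
```

```bash
python3 -c "
from look import *
look('l2',(110,260,200,350))"
```

```text
lid px 690 angle 87.4 c [ 50.1 101.3]
lid px 607 angle 86.9 c [ 49.7 101.9]
13.8 [563.5  60.  178.1] [-0.2 -0.1 -0.6] [-0.01 -0.05 -0.02]
```

View pics/l2.png

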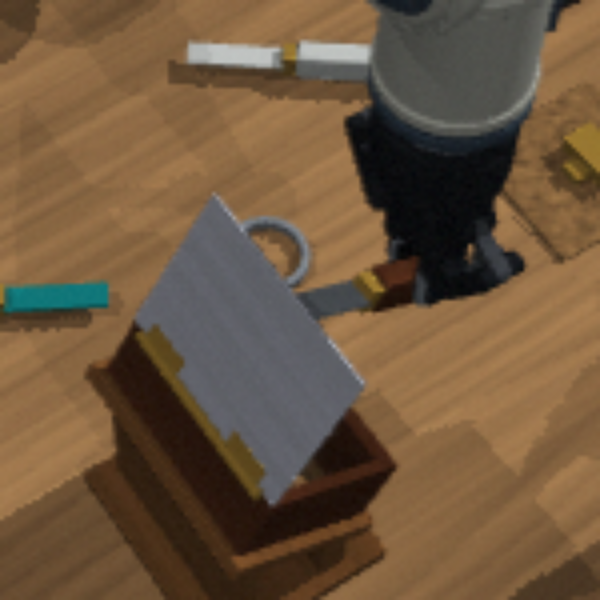

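Call:
{"name": "step_arm", "arguments": {
  "steps": [
    [-0.003,0,-0.002,0,-1],
    [-0.006,0,-0.0038,0,-1],
    [-0.009,0,-0.0054,0,-1],
    [-0.012,0,-0.0068,0,-1],
    [-0.015,0,-0.0082,0,-1],
    [-0.018,0,-0.0095,0,-1],
    [-0.021,0,-0.0105,0,-1],
    [-0.024,0,-0.0114,0,-1],
    [-0.027,0,-0.0122,0,-1],
    [-0.029,0,-0.0126,0,-1],
    [-0.0306,0,-0.013,0,-1],
    [-0.0306,0,-0.013,0,-1]
  ]
}}

```text
time_s: 15.0
eef_pos: [562.6, 29.4, 190.8]
tcp_rot: [3.142, 0.0, 1.553]
contact_force: [0.9, 0.2, -1.7]
finger_gap: 0.194
grasp_force: 61.3
```

```bash
python3 -c "
from look import *
look('l3',(110,260,200,350))"
```

```text
lid px 409 angle 111.0 c [74.4 98.6]
lid px 355 angle 111.1 c [74.4 99.7]
15.05 [562.7  29.5 190.8] [-0.   0.1 -0.8] [ 0.03 -0.01  0.03]
```

Call:
{"name": "step_arm", "arguments": {
  "steps": [
    [0.012,0,0.007,0,-1],
    [0.03,0,0.017,0,-1],
    [0.052,0,0.03,0,-1],
    [0.08,0,0.03,0,-1],
    [0.1,-0.02,0.02,0,-1],
    [0.1,-0.05,0.01,0,-1],
    [0.1,-0.09,0,0,-1],
    [0.1,-0.13,-0.01,0,-1],
    [0.09,-0.16,-0.01,0,-1],
    [0.06,-0.18,-0.01,0,-1],
    [0.02,-0.185,-0.01,0,-1],
    [-0.02,-0.185,-0.01,0,-1],
    [-0.06,-0.185,-0.01,0,-1],
    [-0.1,-0.185,-0.01,0,-1],
    [-0.14,-0.185,-0.01,0,-1],
    [-0.18,-0.185,-0.01,0,-1],
    [-0.22,-0.18,-0.01,0.05,-1],
    [-0.26,-0.16,0,0.1,-1],
    [-0.29,-0.13,0.02,0.153,-1],
    [-0.305,-0.1,0.05,0.153,-1]
  ]
}}

```text
time_s: 17.05
eef_pos: [459.5, -276.4, 141.0]
tcp_rot: [3.138, 0.002, 1.396]
contact_force: [1.2, -0.7, -0.7]
finger_gap: 0.192
grasp_force: 61.3
```

```bash
python3 -c "
from look import *
look('l4',(110,260,200,350)); 
k=np.array([-.170,-.985]); g=np.array([478.5,-292.6])-12*k; print(g)
go(*g,60,80.2); go(*g,41,80.2)"
```

```text
lid px 412 angle 111.1 c [74.4 98.2]
lid px 353 angle 111.1 c [74.8 99.8]
17.1 [ 461.5 -276.3  134.7] [ 4.  -1.5 -2.3] [-0.07 -0.15 -0.02]
[ 480.54 -280.78]
shift [-0.0011  0.0196  0.0747] turn -0.002
shift [-0.0011  0.0196  0.0937] turn -0.002
```

Call:
{"name": "step_arm", "arguments": {
  "steps": [
    [-0.001,0.01,0.02,0,-1],
    [-0.001,0.0196,0.05,0,-1],
    [-0.001,0.0196,0.065,0,-1],
    [-0.001,0.0196,0.072,0,-1],
    [-0.001,0.0196,0.072,0,-1],
    [-0.001,0.0196,0.072,0,-1]
  ]
}}

```text
time_s: 17.7
eef_pos: [476.7, -277.7, 69.2]
tcp_rot: [3.141, 0.0, 1.4]
contact_force: [0.4, -1.3, -0.8]
finger_gap: 0.195
grasp_force: 61.3
```

```bash
python3 -c "
from look import *
grab('scene'); blade((110,220,190,290),zr=(35,140))
s=arm.read_state(); print(s['eef_pos'],s['tcp_rot'])
g=[480.54,-280.78]
go(*g,42,80.2); go(478.5,-292.6,20.5,80.2)"
```

```text
207 c [ 465.  -350.3  114.7] dir [-0.158 -0.861  0.483] pitch 28.9 az -100.4 tip [ 459.6 -379.6  131.2] len 69.2
[ 476.83995342 -277.86076069   69.59085294] [3.14028491e+00 4.99733558e-04 1.39993538e+00]
shift [-0.0022  0.0041  0.0276] turn 0.0
shift [-0.0142  0.0041  0.0491] turn 0.0
```

Call:
{"name": "step_arm", "arguments": {
  "steps": [
    [-0.001,0.002,0.01,0,-1],
    [-0.0022,0.0041,0.02,0,-1],
    [-0.0022,0.0041,0.027,0,-1],
    [-0.0025,0.0041,0.0311,0,-1],
    [-0.0037,0.0041,0.0326,0,-1],
    [-0.005,0.0041,0.0341,0,-1],
    [-0.0062,0.0041,0.0353,0,-1],
    [-0.0074,0.0041,0.0365,0,-1],
    [-0.0085,0.0041,0.038,0,-1],
    [-0.0095,0.0041,0.0394,0,-1],
    [-0.0104,0.0041,0.041,0,-1],
    [-0.0113,0.0041,0.0425,0,-1],
    [-0.012,0.0041,0.044,0,-1],
    [-0.0128,0.0041,0.0458,0,-1],
    [-0.0135,0.0041,0.0475,0,-1],
    [-0.0142,0.0041,0.0491,0,-1],
    [-0.0142,0.0041,0.0491,0,-1]
  ]
}}

```text
time_s: 19.45
eef_pos: [478.3, -294.3, 21.5]
tcp_rot: [3.14, 0.002, 1.401]
contact_force: [-7.4, -5.5, 19.8]
finger_gap: 0.196
grasp_force: 70.5
```

```bash
python3 -c "
from look import *
grab('scene'); blade((110,220,190,290),zr=(15,140))
s=arm.read_state(); print(s['eef_pos'],s['contact_force'],s['wrist_torque'])"
```

```text
214 c [ 466.7 -370.8   41.2] dir [-0.159 -0.976  0.15 ] pitch 8.6 az -99.2 tip [ 461.4 -403.3   46.2] len 68.1
[ 478.34856282 -294.31778125   21.50070402] [-7.83337606 -5.65724943 20.49283042] [-0.39874488  1.23074529  0.23695232]
```

Call:
{"name": "step_arm", "arguments": {
  "steps": [
    [-0.0003,0,0.001,0,-1],
    [-0.0006,0,0.002,0,-1],
    [-0.001,0,0.003,0,-1],
    [-0.0013,0,0.004,0,-1],
    [-0.0016,0,0.005,0,-1],
    [-0.0016,0,0.005,0,-1]
  ]
}}

```text
time_s: 20.1
eef_pos: [479.0, -296.5, 16.8]
tcp_rot: [3.138, 0.003, 1.4]
contact_force: [-4.4, -7.3, 20.0]
finger_gap: 0.191
grasp_force: 72.6
```

```bash
python3 -c "
from look import *
grab('scene'); blade((110,220,190,290),zr=(15,140))
s=arm.read_state(); print(s['eef_pos'],s['contact_force'],s['wrist_torque'])"
```

```text
203 c [ 467.4 -372.7   29.7] dir [-0.169 -0.985  0.03 ] pitch 1.7 az -99.8 tip [ 461.8 -405.1   30.7] len 67.0
[ 479.07065747 -296.46529644   16.82170355] [-5.39089711 -7.75798895 20.58823219] [-0.49590496  0.80472669  0.12849031]
```

Call:
{"name": "step_arm", "arguments": {
  "steps": [
    [-0.0003,0,0.001,0,-1],
    [-0.0003,0,0.001,0,-1],
    [-0.0003,0,0,0,-0.55],
    [-0.0003,0,0,0,-0.5],
    [-0.0003,0,0,0,-0.3],
    [-0.0003,0,0,0,0],
    [-0.0003,0,0,0,0],
    [-0.0003,0,-0.02,0,0],
    [-0.0003,0,-0.06,0,0.3],
    [-0.0003,0,-0.1,0,0.5],
    [-0.0003,0,-0.14,0,0.8],
    [-0.0003,0,-0.18,0,1],
    [-0.0003,0,-0.18,0,1]
  ]
}}

```text
time_s: 21.45
eef_pos: [480.4, -295.9, 200.1]
tcp_rot: [3.133, 0.003, 1.4]
contact_force: [0.4, -0.9, -0.7]
finger_gap: 1.001
grasp_force: 0.0
```

```bash
python3 -c "
from look import *
a,d=grab('scene'); blade((110,240,170,290),zr=(15,140)); b,_=grab('top')
s=arm.read_state(); print(s['eef_pos'],s['time_s'],s['contact_force'],s['joint_pos'].round(2))
cv2.imwrite('pics/r.png',np.hstack([cv2.resize(a[210:310,90:190],(400,400)),cv2.resize(b[180:220,300:340*1+50],(400,400))]))
# blank: tool at blank
go(484,120,190,80); go(400,200,190,88)"
```

```text
207 c [ 467.3 -373.7   26.9] dir [-0.166 -0.986 -0.003] pitch -0.1 az -99.5 tip [ 461.6 -407.9   26.8] len 69.9
[ 477.97180321 -294.48866055  195.37351718] 21.55 [ 0.79385251  0.34404571 -0.2202842 ] [-0.55  0.29  1.81  0.    1.04 -0.38]
shift [ 0.4095 -0.0646  0.005 ] turn 0.004
shift [ 0.474  -0.1609  0.0047] turn -0.136
```

View pics/r.png

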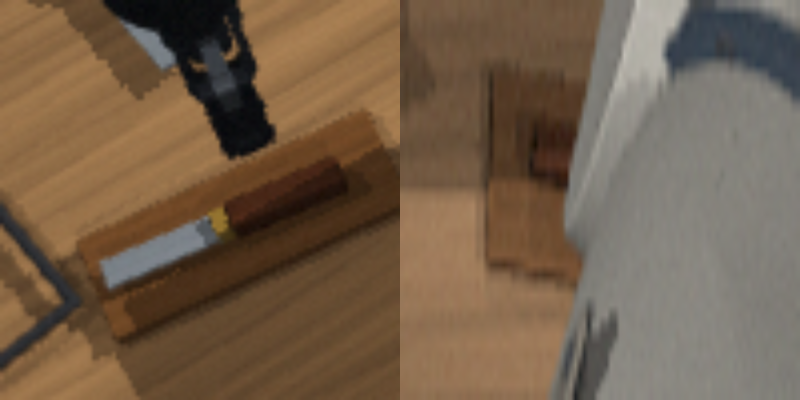

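Knife lies flat on its rest, tip at about (100,275) of the left crop, arm clear. Before the blank I check the gripper's real width at each height, since the open lid leans over the box.

```bash
python3 -c "
from h import *
s=arm.read_state(); T=s['eef_pos']; Rm=R.from_euler('xyz',s['tcp_rot']).as_matrix()
for n in('scene','top'):
    im,d=load(n); C=cloud(n,d); L=(C-T)@Rm; L=L[(d>0)&(np.hypot(L[...,0],L[...,1])<130)]
    print(n)
    for z in range(0,300,15):
        q=L[(-L[:,2]>z)&(-L[:,2]<=z+15)&(L[:,2]>-320)]
        if len(q)>5: print(z,len(q),'x',np.percentile(q[:,0],[1,99]).round(),'y',np.percentile(q[:,1],[1,99]).round())
"
```

```text
scene
60 49 x [-14.  11.] y [56. 78.]
75 89 x [-18.  15.] y [29. 77.]
90 119 x [-19.  16.] y [24. 75.]
105 157 x [-19.  17.] y [22. 73.]
120 129 x [-13.  14.] y [35. 70.]
135 148 x [-35.  35.] y [12. 41.]
150 180 x [-37.  34.] y [10. 41.]
165 253 x [-35.  35.] y [11. 40.]
180 20 x [-35.  38.] y [12. 43.]
195 216 x [-40.  39.] y [ 9. 44.]
210 288 x [-40.  39.] y [ 1. 43.]
225 194 x [-37.  37.] y [11. 41.]
240 212 x [-37.  36.] y [12. 46.]
255 288 x [-37.  34.] y [15. 46.]
270 226 x [-37.  29.] y [15. 41.]
285 155 x [-36.  25.] y [22. 44.]
top
255 27 x [-23.  27.] y [-38. -25.]
270 54 x [-18.  28.] y [-38. -24.]
285 31 x [-17.  31.] y [-40. -24.]
```

Call:
{"name": "step_arm", "arguments": {
  "steps": [
    [0.009,-0.035,0,0,1],
    [0.018,-0.07,0,0,1],
    [0.027,-0.104,0,0,1],
    [0.067,-0.112,0,0,1],
    [0.107,-0.118,0,0,1],
    [0.147,-0.125,0,-0.03,1],
    [0.187,-0.132,0,-0.06,1],
    [0.227,-0.138,0,-0.09,1],
    [0.267,-0.145,0,-0.12,1],
    [0.307,-0.152,0,-0.15,1],
    [0.347,-0.159,0,-0.18,1],
    [0.387,-0.166,0,-0.197,1],
    [0.421,-0.172,0,-0.197,1],
    [0.456,-0.157,0,-0.197,1],
    [0.491,-0.142,0.01,-0.197,1],
    [0.526,-0.127,0.03,-0.197,1],
    [0.561,-0.111,0.06,-0.197,1],
    [0.593,-0.096,0.095,-0.197,1],
    [0.593,-0.096,0.095,-0.197,1],
    [0.593,-0.096,0.095,-0.197,1]
  ]
}}

```text
time_s: 23.55
eef_pos: [482.0, 305.6, 96.5]
tcp_rot: [-3.136, 0.003, 1.598]
contact_force: [0.1, -0.5, 0.1]
finger_gap: 1.001
grasp_force: 0.0
```

```bash
python3 -c "
from look import *
s=arm.read_state(); print(s['eef_pos'],s['tcp_rot'],s['time_s'])
go(484,306.7,9,91.5)"
```

```text
[482.00657315 305.57425123  96.47837065] [-3.13627891  0.00326003  1.59779066] 23.55
shift [0.0014 0.0025 0.0875] turn 0.001
```

Call:
{"name": "step_arm", "arguments": {
  "steps": [
    [0.001,0.002,0.03,0,1],
    [0.001,0.002,0.06,0,1],
    [0.001,0.002,0.078,0,1],
    [0.001,0.002,0.0875,0,1],
    [0.001,0.002,0.0875,0,1],
    [0.001,0.002,0.0875,0,0.4],
    [0.001,0.002,0.0875,0,-1],
    [0.001,0.002,0.0875,0,-1],
    [0.001,0.002,0.0875,0,-1],
    [0.001,0.002,0.0875,0,-1],
    [0.001,0.002,0.0875,0,-1]
  ]
}}

```text
time_s: 24.65
eef_pos: [486.1, 307.7, 13.8]
tcp_rot: [3.141, -0.001, 1.597]
contact_force: [-4.0, -1.5, 14.2]
finger_gap: 0.471
grasp_force: 58.7
```

Call:
{"name": "step_arm", "arguments": {
  "steps": [
    [0,0,-0.005,0,-1],
    [0,0,-0.02,0,-1],
    [0,0,-0.05,0,-1],
    [0,0,-0.1,0,-1],
    [0,0,-0.14,0,-1],
    [0,0,-0.16,0,-1],
    [0,0,-0.16,0,-1],
    [0,0,-0.16,0,-1]
  ]
}}

```text
time_s: 25.45
eef_pos: [485.7, 307.3, 172.4]
tcp_rot: [3.141, -0.0, 1.597]
contact_force: [-0.7, -0.6, -3.0]
finger_gap: 0.467
grasp_force: 60.7
```

```bash
python3 -c "
from look import *
s=arm.read_state(); print(s['eef_pos'],s['tcp_rot'],s['time_s'],s['contact_force'])
T=s['eef_pos'];Rm=R.from_euler('xyz',s['tcp_rot']).as_matrix()
for n in('scene','top'):
    a,d=grab(n); C=cloud(n,d); L=(C-T)@Rm; h=cv2.cvtColor(a,cv2.COLOR_BGR2HSV)
    m=(d>0)&(h[...,1]>110)&(h[...,0]>17)&(h[...,0]<32)&(np.abs(L).max(-1)<60); P=L[m]; print(n,len(P))
    if len(P)>10: print(np.percentile(P,[2,50,98],axis=0).round(1))
    if n=='scene':
        v,u=np.nonzero(m); print(u.min(),u.max(),v.min(),v.max()); cv2.imwrite('pics/b.png',cv2.resize(a[v.min()-15:v.max()+15,u.min()-15:u.max()+15],(600,600),interpolation=cv2.INTER_CUBIC))
"
```

```text
[485.71539687 307.28319082 172.3819602 ] [ 3.14100540e+00 -3.54293100e-04  1.59678068e+00] 25.45 [-0.7122554  -0.57790547 -3.02902976]
scene 211
[[-36.7 -19.9  -6.2]
 [-18.1   2.1  -0.7]
 [ -2.5  23.1   8.5]]
350 368 105 122
top 26
[[-36.3  -8.9  -5.5]
 [-29.3   3.2   1.8]
 [-20.4  18.1   6.8]]
```

View pics/b.png

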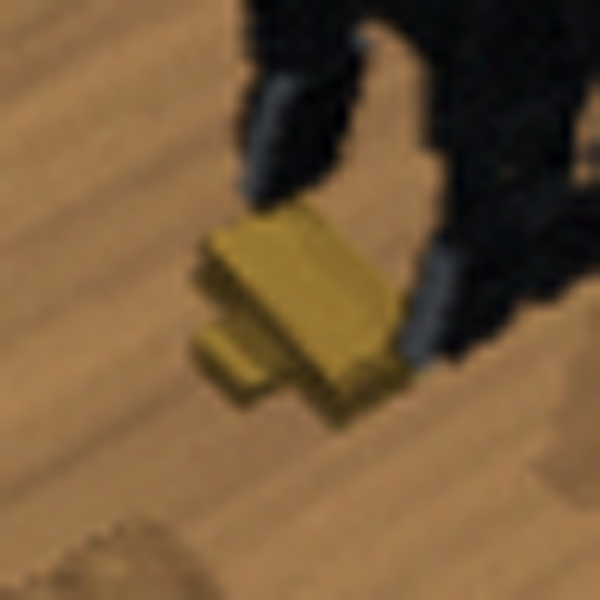

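The crop shows the blank held at its rear end by both fingertips, level, with the tab pointing left (-y). Picture allowance is used up, so I continue by numbers and move over the box.

Call:
{"name": "step_arm", "arguments": {
  "steps": [
    [-0.01,0.002,-0.01,0,-1],
    [-0.03,0.006,-0.02,0,-1],
    [-0.06,0.012,-0.02,0,-1],
    [-0.095,0.019,-0.02,0.01,-1],
    [-0.13,0.026,-0.02,0.02,-1],
    [-0.165,0.033,-0.02,0.03,-1],
    [-0.2,0.04,-0.02,0.04,-1],
    [-0.235,0.047,-0.02,0.044,-1],
    [-0.265,0.053,-0.02,0.044,-1],
    [-0.29,0.058,-0.01,0.044,-1],
    [-0.31,0.062,0,0.044,-1],
    [-0.325,0.065,0,0.044,-1],
    [-0.335,0.067,0.005,0.044,-1],
    [-0.34,0.0676,0.012,0.044,-1],
    [-0.34,0.0676,0.012,0.044,-1],
    [-0.34,0.0676,0.012,0.044,-1],
    [-0.34,0.0676,0.012,0.044,-1]
  ]
}}

```text
time_s: 27.25
eef_pos: [562.3, -30.0, 160.3]
tcp_rot: [3.141, -0.0, 1.554]
contact_force: [0.1, -0.9, -1.7]
finger_gap: 0.462
grasp_force: 60.8
```

```bash
cat > bl.py <<'E'
from look import *
def bl(roi=70):
    B=look('x',(110,260,200,350))
    s=arm.read_state(); T=s['eef_pos'];Rm=R.from_euler('xyz',s['tcp_rot']).as_matrix(); print('TCP box',box(T).round(1), 'rot',s['tcp_rot'].round(3))
    for n in('scene','top'):
        a,d=grab(n); C=cloud(n,d); L=(C-T)@Rm; h=cv2.cvtColor(a,cv2.COLOR_BGR2HSV)
        m=(d>0)&(h[...,1]>110)&(h[...,0]>17)&(h[...,0]<32)&(np.abs(L).max(-1)<roi); P=L[m]; print(n,len(P))
        if len(P)>10: print(np.percentile(P,[2,50,98],axis=0).round(1)); print('box',np.percentile(box(C[m]),[2,50,98],axis=0).round(1))
E
python3 -c "
from bl import *
bl(); go(562.1,-30.9,127,89); go(562.1,-30.9,110.7,89)"
```

```text
lid px 660 angle 89.5 c [ 63.  111.4]
lid px 351 angle 111.1 c [73.8 98.3]
27.3 [562.4 -30.1 160.4] [-0.7 -1.1 -1. ] [ 0.01 -0.01  0.01]
TCP box [[-5.2  0.2 61.2]] rot [ 3.141 -0.     1.554]
scene 198
[[-63.8 -56.1 -27.4]
 [-60.1   1.8 -16.3]
 [ 15.7  57.6  47.9]]
box [[-39.8 -55.8  32.4]
 [ 55.9   2.1  45.5]
 [ 59.4  57.9  64.4]]
top 3
shift [-0.0007 -0.0003  0.0334] turn 0.0
shift [-0.0007 -0.0003  0.0497] turn 0.0
```

Call:
{"name": "step_arm", "arguments": {
  "steps": [
    [0,0,0.01,0,-1],
    [-0.0003,0,0.02,0,-1],
    [-0.0003,0,0.027,0,-1],
    [-0.0003,0,0.031,0,-1],
    [-0.0003,0,0.034,0,-1],
    [-0.0003,0,0.036,0,-1],
    [-0.0003,0,0.038,0,-1],
    [-0.0003,0,0.04,0,-1],
    [-0.0003,0,0.04,0,-1]
  ]
}}

```text
time_s: 28.3
eef_pos: [561.7, -29.1, 120.0]
tcp_rot: [-3.14, -0.003, 1.552]
contact_force: [-3.1, 12.1, 4.7]
finger_gap: 0.464
grasp_force: 63.8
```

```bash
python3 -c "
from bl import *
bl()"
```

```text
lid px 724 angle 125.9 c [ 63.7 110.8]
lid px 352 angle 110.9 c [74.4 99.2]
28.35 [561.7 -29.1 120.1] [-2.8 11.6  3.3] [ 1.87  0.58 -0.19]
TCP box [[-26.2  -0.4  26.8]] rot [-3.140e+00 -3.000e-03  1.552e+00]
scene 165
[[-64.7 -55.7 -65.6]
 [-61.5   6.7 -57. ]
 [-24.4  57.5 -10.3]]
box [[ -0.8 -56.1  23.9]
 [ 56.4   6.3  44.9]
 [ 59.4  57.   53.8]]
top 4
```

The 12 N sideways force shows the tab wedging against the floor instead of pivoting. I'll lift out and pre-tilt the blank on the front wall's notch strip, which has the same 30° slope and no lid nearby.

Call:
{"name": "step_arm", "arguments": {
  "steps": [
    [0.0005,0,-0.005,0,-1],
    [0.001,0,-0.015,0,-1],
    [0.001,0,-0.035,0,-1],
    [0.005,0,-0.055,0,-1],
    [0.025,0,-0.055,0,-1],
    [0.045,0,-0.05,0,-1],
    [0.058,0.001,-0.04,0,-1],
    [0.058,0.001,-0.032,0,-1],
    [0.058,0.001,-0.032,0,-1],
    [0.058,0.001,-0.032,0,-1]
  ]
}}

```text
time_s: 29.45
eef_pos: [564.1, 26.3, 151.6]
tcp_rot: [-3.141, 0.0, 1.553]
contact_force: [0.3, -0.2, -1.3]
finger_gap: 0.464
grasp_force: 60.6
```

```bash
cat >> bl.py <<'E'
def pitch():
    s=arm.read_state(); T=s['eef_pos'];Rm=R.from_euler('xyz',s['tcp_rot']).as_matrix()
    a,d=grab('scene'); C=cloud('scene',d); L=(C-T)@Rm; h=cv2.cvtColor(a,cv2.COLOR_BGR2HSV)
    m=(d>0)&(h[...,1]>110)&(h[...,0]>17)&(h[...,0]<32)&(abs(L[...,0]+15)<32)&(abs(L[...,1])<30)&(abs(L[...,2])<30); P=L[m]; print(T,s['contact_force'],len(P),np.percentile(P,[2,50,98],axis=0).round(1))
    # top face: bright part
    t=P[(h[...,2][m]>np.percentile(h[...,2][m],50))]
    for x in range(-42,6,6):
        q=P[(P[:,0]>x)&(P[:,0]<=x+6)]
        if len(q)>3: print(x+3,len(q),'top',np.percentile(-q[:,2],[10,50,90]).round(1))
E
python3 -c "
from bl import *
pitch(); go(563.2,27.7,133,89); go(563.2,32.8,112.5,89)"
```

```text
[564.06193218  26.33338433 151.61455902] [ 0.28347312 -0.23314764 -1.29558438] 235 [[-36.1 -19.6  -6.8]
 [-17.9   1.8  -1.7]
 [ -2.1  22.9   9.7]]
-39 6 top [-8.8 -4.1 -2.1]
-33 19 top [-10.3  -4.6  -0.4]
-27 37 top [-5.6 -2.8  3.1]
-21 54 top [-1.4  2.4  5.2]
-15 48 top [-0.7  2.9  4.9]
-9 43 top [0.3 2.2 5.3]
-3 27 top [0.8 2.4 4.7]
shift [ 0.0014 -0.0011  0.0189] turn -0.001
shift [ 0.0065 -0.0012  0.0394] turn -0.001
```

Call:
{"name": "step_arm", "arguments": {
  "steps": [
    [0.0008,-0.001,0.009,0,-1],
    [0.0014,-0.001,0.0186,0,-1],
    [0.0018,-0.001,0.0205,0,-1],
    [0.0022,-0.001,0.0225,0,-1],
    [0.0027,-0.001,0.0245,0,-1],
    [0.0032,-0.001,0.0265,0,-1],
    [0.0037,-0.001,0.0285,0,-1],
    [0.0037,-0.001,0.0285,0,-1]
  ]
}}

```text
time_s: 30.3
eef_pos: [563.4, 30.7, 123.6]
tcp_rot: [3.141, 0.0, 1.553]
contact_force: [-0.6, -0.2, 1.8]
finger_gap: 0.462
grasp_force: 61.5
```

```bash
python3 -c "
from bl import *
pitch()"
```

```text
[563.43983074  30.7229568  123.59154289] [-0.57263042 -0.15677346  1.84124268] 249 [[-38.3 -20.7 -10.2]
 [-21.    2.5  -3.8]
 [ -2.   23.   12.3]]
-39 12 top [-1.   4.2  6.4]
-33 23 top [-8.4  3.   6.3]
-27 62 top [-10.8   0.2   8.2]
-21 49 top [2.  6.5 9.3]
-15 45 top [1.2 5.2 8. ]
-9 36 top [2.2 3.6 6.3]
-3 22 top [0.8 1.4 4. ]
```

Call:
{"name": "step_arm", "arguments": {
  "steps": [
    [0.0004,0,0.002,0,-1],
    [0.0009,0,0.004,0,-1],
    [0.0014,0,0.006,0,-1],
    [0.0019,0,0.008,0,-1],
    [0.0024,0,0.01,0,-1],
    [0.0028,0,0.0112,0,-1],
    [0.0028,0,0.0112,0,-1]
  ]
}}

```text
time_s: 31.05
eef_pos: [563.4, 33.6, 112.1]
tcp_rot: [-3.141, -0.0, 1.553]
contact_force: [-0.4, 0.9, 0.4]
finger_gap: 0.44
grasp_force: 59.9
```

```bash
python3 -c "
from bl import *
pitch()"
```

```text
[563.41378782  33.61538323 112.12111011] [-0.43761859  0.92861682  0.40076958] 222 [[-38.6 -20.5 -14.5]
 [-23.    2.8  -7.4]
 [ -3.7  23.1   3.2]]
-39 13 top [ 8.7 12.4 14.6]
-33 35 top [ 1.3  7.5 13.7]
-27 52 top [ 1.9  7.  10.6]
-21 50 top [ 6.2 10.7 13.3]
-15 39 top [ 3.8  7.1 11.6]
-9 21 top [3.2 3.8 6.2]
-3 12 top [-4.4 -0.9  1.3]
```

Call:
{"name": "step_arm", "arguments": {
  "steps": [
    [0,0,-0.002,0,-1],
    [0,0,-0.005,0,-1],
    [0,0,-0.01,0,-1],
    [0,0,-0.02,0,-1],
    [0,0,-0.03,0,-1],
    [0,0,-0.03,0,-1],
    [0,0,-0.03,0,-1]
  ]
}}

```text
time_s: 31.8
eef_pos: [563.5, 33.4, 142.8]
tcp_rot: [3.141, 0.0, 1.553]
contact_force: [0.3, -0.5, -1.4]
finger_gap: 0.439
grasp_force: 85.4
```

```bash
python3 -c "
from bl import *
pitch()
s=arm.read_state(); T=s['eef_pos'];Rm=R.from_euler('xyz',s['tcp_rot']).as_matrix()
a,d=load('scene'); C=cloud('scene',d); L=(C-T)@Rm; h=cv2.cvtColor(a,cv2.COLOR_BGR2HSV)
m=(d>0)&(h[...,1]>110)&(h[...,0]>17)&(h[...,0]<32)&(abs(L[...,0]+15)<32)&(abs(L[...,1])<30)&(abs(L[...,2])<30)
v,u=np.nonzero(m)
for y in range(v.min(),v.max()+1): print(y,' '.join('%3d'%h[y,x,2] if m[y,x] else '  .' for x in range(u.min(),u.max()+1)))
V=h[...,2]; t=m&(V>=np.percentile(V[m],60)); P=L[t]; c=np.median(P,0); 
for _ in range(3):
    _,_,W=np.linalg.svd(P-c,full_matrices=False); n=W[2]; e=abs((P-c)@n); P=P[e<max(2,np.percentile(e,85))]; c=P.mean(0)
print('top normal (tool)',n.round(3),len(P),c.round(1))
print(s['finger_gap'],s['grasp_force'])"
```

```text
[563.51699409  33.39230354 142.81115289] [ 0.27064362 -0.47104246 -1.43822729] 255 [[-36.2 -20.9  -6. ]
 [-19.7   1.   -1.2]
 [ -2.1  22.9  29.2]]
-39 7 top [-10.6  -4.1   0.1]
-33 41 top [-29.2 -12.8  -3. ]
-27 39 top [-5.9 -3.   2.9]
-21 55 top [-4.7  1.7  4. ]
-15 48 top [-0.   2.4  5.5]
-9 39 top [-2.2  2.5  5.1]
-3 26 top [0.1 1.8 5.2]
187   .   .   .   .   .   .   .   .   .   .   .   .   .  33  54   .   .   .   .   .   .   .   .
188   .   .   .   .   .   .   .   .   .   .   .   .  51 108 117 142   .   .   .   .   .   .   .
189   .   .   .   .   .   .   .   . 109 102 111 146 124 117 117 117   .   .   .   .   .   .   .
190   .   .   .   .   .   . 126 104 147 152 151 152 146 140 138 140 139   .   .   .   .   .   .
191   .   .   .   .   .   . 103 144 155 156 153 151 155 142 140 141 140 144   .   .   .   .   .
192   .   .   .   .   . 100  85 144 151 152 150 151 155 153 141 137 140 138   .   .   .   .   .
193   .   .   .   .   .   .  72 104 148 153 153 153 148 152 152 141 138 140 140   .   .   .   .
194   .   .   .   .   .   .  88  61 142 154 152 154 152 150 154 151 141 138 139 141  
[... 1042 characters left out ...]
  66  68   .   .   .   .
206   .   .   .   .   .   .   .  69   .   .   .   .   .   .   .  75  67  86   .   .   .   .   .
207   .   .   .   .   .   .   .   .  66  69   .   .   .   .   .   .   .   .   .   .   .   .   .
208   .   .   .   .   .   .   .   .  64   . 106   .   .   .   .   .   .   .   .   .   .   .   .
209   .   .   .   .   .   .   .   .   .  67  70   .   .   .   .   .   .   .   .   .   .   .   .
210   .   .   .   .   .   .   .   .   .   .  67   .   .   .   .   .   .   .   .   .   .   .   .
211   .   .   .   .   .   .   .   .   .   .   .   .  68   .   .   .   .   .   .   .   .   .   .
top normal (tool) [-0.053 -0.009 -0.999] 71 [-16.7   0.1  -2.8]
0.4345370029496266 85.3592274338007
```

The blank sprang back level; the fingertip grip acts as a soft hinge. That still suits laying it on the slope, if I descend while drawing back as I just did. Going back over the box.

Call:
{"name": "step_arm", "arguments": {
  "steps": [
    [0,0,-0.01,0,-1],
    [-0.005,0,-0.02,0,-1],
    [-0.015,0,-0.022,0,-1],
    [-0.03,0,-0.022,0,-1],
    [-0.045,0,-0.022,0,-1],
    [-0.058,0,-0.022,0,-1],
    [-0.064,0,-0.022,0,-1],
    [-0.066,0,-0.022,0,-1],
    [-0.066,0,-0.022,0,-1],
    [-0.066,0,-0.014,0,-1],
    [-0.066,0,-0.004,0,-1],
    [-0.066,0,0.004,0,-1],
    [-0.066,0,0.004,0,-1]
  ]
}}

```text
time_s: 33.15
eef_pos: [561.1, -32.1, 136.6]
tcp_rot: [-3.139, -0.0, 1.553]
contact_force: [-0.4, 0.0, -1.7]
finger_gap: 0.438
grasp_force: 85.2
```

```bash
python3 -c "
from bl import *
s=arm.read_state(); print(s['eef_pos'],s['contact_force'],s['finger_gap'],s['grasp_force'])
go(562.1,-32.5,129,89); go(562.1,-29.7,112.5,89)"
```

```text
[561.09130378 -32.14694823 136.57033415] [-0.38721956  0.04582915 -1.7116438 ] 0.43768751370327114 85.20724874921143
shift [-0.0003  0.001   0.0076] turn -0.0
shift [0.0025 0.001  0.0241] turn -0.0
```

Call:
{"name": "step_arm", "arguments": {
  "steps": [
    [-0.0002,0.0005,0.004,0,-1],
    [-0.0002,0.001,0.008,0,-1],
    [0.0003,0.001,0.0105,0,-1],
    [0.0008,0.001,0.013,0,-1],
    [0.0013,0.001,0.0155,0,-1],
    [0.0018,0.001,0.018,0,-1],
    [0.0018,0.001,0.018,0,-1]
  ]
}}

```text
time_s: 33.85
eef_pos: [563.5, -30.5, 120.4]
tcp_rot: [3.141, -0.0, 1.553]
contact_force: [-0.8, 4.0, 3.6]
finger_gap: 0.431
grasp_force: 88.1
```

Call:
{"name": "step_arm", "arguments": {
  "steps": [
    [0.0007,0,0.0015,0,-1],
    [0.0013,0,0.003,0,-1],
    [0.0018,0,0.0045,0,-1],
    [0.0022,0,0.006,0,-1],
    [0.0026,0,0.007,0,-1],
    [0.0026,0,0.007,0,-1]
  ]
}}

```text
time_s: 34.45
eef_pos: [563.3, -28.2, 113.1]
tcp_rot: [-3.141, 0.0, 1.553]
contact_force: [0.3, 0.1, 0.7]
finger_gap: 0.435
grasp_force: 68.8
```

```bash
python3 -c "
from bl import *
bl(); s=arm.read_state(); print(s['finger_gap'],s['grasp_force'])"
```

```text
lid px 752 angle 132.2 c [ 63.4 108.1]
lid px 353 angle 111.0 c [74.3 99.3]
34.5 [563.2 -28.1 113.2] [0.9 0.3 2.1] [-0.07 -0.04  0.05]
TCP box [[-30.5   1.1  21.3]] rot [-3.141 -0.     1.553]
scene 152
[[-65.9 -57.9 -69.2]
 [-63.    2.9 -63.7]
 [-12.1  56.8   2.8]]
box [[-23.4 -56.8  14. ]
 [ 56.2   3.9  44.8]
 [ 59.   57.8  50.9]]
top 1
0.4391331578266115 68.50412643514574
```

Call:
{"name": "step_arm", "arguments": {
  "steps": [
    [-0.0008,0,0.0006,0,-1],
    [-0.0013,0,0.0014,0,-1],
    [-0.0013,0,0.0022,0,-1],
    [-0.0013,0,0.003,0,-1],
    [-0.0013,0,0.003,0,-1]
  ]
}}

```text
time_s: 35.1
eef_pos: [563.5, -28.4, 112.2]
tcp_rot: [3.141, -0.002, 1.552]
contact_force: [-5.8, 8.1, 20.8]
finger_gap: 0.434
grasp_force: 85.4
```

Call:
{"name": "step_arm", "arguments": {
  "steps": [
    [0,0,-0.001,0,-1],
    [0,0,-0.0016,0,-1],
    [0,0,-0.0016,0,-0.06],
    [0,0,-0.0016,0,0],
    [0,0,-0.0016,0,0.05],
    [0,0,-0.0016,0,0.1],
    [0,0,-0.0016,0,0.15],
    [0,0,-0.0016,0,0.2],
    [0,0,-0.0016,0,0.25],
    [0,0,-0.0016,0,0.25],
    [0,0,-0.005,0,0.25],
    [0,0,-0.015,0,0.25],
    [0,0,-0.03,0,0.25],
    [0.005,0,-0.06,0,0.25],
    [0.02,0,-0.09,0,0.25],
    [0.05,0,-0.12,0,0.25],
    [0.09,0,-0.14,0,0.25],
    [0.13,0,-0.15,0,0.25],
    [0.17,0,-0.15,0,0.25],
    [0.17,0,-0.15,0,0.25]
  ]
}}

```text
time_s: 37.1
eef_pos: [566.6, 144.7, 261.9]
tcp_rot: [3.139, -0.002, 1.556]
contact_force: [0.9, -0.0, 0.1]
finger_gap: 0.626
grasp_force: 0.0
```

```bash
cat > fin.py <<'E'
from look import *
look('f',(110,260,200,350))
for n in('top','scene'):
    a,d=grab(n); C=cloud(n,d); B=(C-BO)@np.c_[XB,YB,ZB]; h=cv2.cvtColor(a,cv2.COLOR_BGR2HSV)
    m=(d>0)&(h[...,1]>110)&(h[...,0]>17)&(h[...,0]<32)&(h[...,2]>60)&(B[...,0]>-45)&(B[...,0]<42)&(abs(B[...,1])<62)&(B[...,2]<45)&(B[...,2]>0)
    print(n,m.sum()); 
    if m.sum()>5:
        print(np.percentile(B[m],[2,50,98],axis=0).round(1))
        for x in range(-42,42,6):
            q=B[m&(B[...,0]>x)&(B[...,0]<=x+6)]
            if len(q)>2: print(x+3,len(q),'y',np.percentile(q[:,1],[5,95]).round(1),'z',np.percentile(q[:,2],[10,50,90]).round(1))
E
python3 fin.py
```

```text
lid px 415 angle 111.1 c [74.6 98.2]
lid px 350 angle 111.0 c [73.7 98.2]
37.15 [566.3 142.6 261.4] [-0.5 -0.5 -0.4] [ 0.04  0.07 -0.03]
top 138
[[-28.9 -32.6   7. ]
 [-12.2  -0.3  19.7]
 [  7.4  22.9  24. ]]
-33 3 y [-48.5  28.3] z [5.9 6.9 7. ]
-27 15 y [-17.2  21.4] z [18.6 21.  22.3]
-21 26 y [-19.8  22.1] z [19.5 21.5 23.1]
-15 26 y [-21.4  20.5] z [18.5 21.1 22.9]
-9 24 y [-19.8  17.7] z [16.6 20.9 23.1]
-3 26 y [-20.6  20. ] z [ 8.4 15.  22.3]
3 10 y [-7.4  5.4] z [12.3 15.5 17.4]
9 7 y [-6.7  5.4] z [ 7.8 14.8 17.2]
scene 10
[[-36.3  14.    8.3]
 [-25.4  22.2  18.7]
 [-20.8  24.7  20. ]]
-27 8 y [18.  24.3] z [13.8 18.7 19.9]
```

The blank lies flat: its top is level at z≈21 over x -29 to -4 mm, with the tab at +x. The lid is at 111° and the arm is clear. Handing in.

```bash
python3 -c "
from bench import arm
print(arm.job_done())"
```

```text
the job is handed in; nothing more can be done
None
```

The job is handed in at about 37 s: the lid stands open at about 111°, the knife is flat on its rest, and the blank is flat in the box with its tab up the slope. I did not re-check the drill tube, bangle and mallet at the end, and the hand-in returned no verdict.

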